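# Lock the sprung bayonet cover of the filter pot

## Task

The blue cover of the filter pot on the worktop is sitting unlocked on its spring; lock it. Using a wing of the cover, press lightly and turn it clockwise (seen from above) until you feel its lugs drop into their hidden entry slots, push it down against the spring, turn it on clockwise to the stop, and let it rise into its locking notch. Be gentle, never forcing it down, and leave the two specimen cups, the petri dish, the timer and the forceps where they stand.

Things in the scene. Friction and masses are not known exactly. Their poses are not given: they have to be found in the camera images.
- cover: blue round cover, 140 mm across, of a white filter pot screwed to the worktop. Origin on its turning axis at the cover's underside, 105 mm above the worktop while unlocked; z up, x along wing A. It can only slide down along the axis and turn about it, never tilt or come off. Two wings stand out, A on its +x side, B on -x, each a flat black pad with an orange fence. At most 60 N from the fingers.
- pad_a (a point): middle of the top of wing A's flat black ribbed pad, 68 mm from the turning axis, 12 mm above the cover's origin (117 mm above the worktop while unlocked). The pad reaches from 46 to 92 mm off the axis and is 42 mm wide, open on three sides. A fingertip standing on it can press the cover down and push the fence clockwise. Axes as the cover's: clockwise is along -y
- pad_b (a point): the same on wing B across the hub; middle of the top of its black pad, 68 mm from the turning axis. Axes as the cover's: clockwise is along +y
- fence_a (a point): middle of the upper edge of wing A's fence: an upright orange plate along the clockwise edge of the pad over its whole length, 7 mm thick, 26 mm high above the pad; its pushing face is 21 mm from the middle of the pad. Turning the cover takes about 1 to 3 N at a wing. Axes as the cover's
- fence_b (a point): the same on wing B: middle of the upper edge of its orange fence. Axes as the cover's
- hub (a point): top of the grey hub (60 mm across) on the turning axis, 20 mm above the cover's origin. Hidden below: two lugs that at first glide on a flat ring, where the cover goes down only 3 mm and stops hard. Its two entry slots lie 0.3 to 0.95 rad clockwise of the start (unknown, new every time; about 0.1 rad of play): only there does the cover go deeper. Between the slot and the stop: see press
- press (a joint): how far the cover is down, m: 0 up, 0.003 lugs on the ring, 0.018 bottom. In the slot it turns on only when deeper than 0.014, then 0.76 rad clockwise under a roof (at 0.014) to a hard stop. Let go there, it rises into the notch and stays at 0.010 = locked (0.1 rad of play). Let go earlier it stays at 0.014; in the slot, it comes right up. Spring 4 N at 0, 10 N at the bottom
- cup_red: loose specimen cup with a red lid, 61 mm across, 70 mm high, origin under its centre; stands about 160 mm from the pot's axis; not to be disturbed
- cup_white: loose specimen cup with a white lid, 61 mm across, 70 mm high, origin under its centre; not to be disturbed
- dish: loose petri dish, 90 mm across, 15 mm high, origin under its centre; lies about 160 mm from the pot's axis; not to be disturbed
- lab_timer: loose white lab timer lying flat, 66x72x16 mm, origin under its centre; not to be disturbed
- tweezers: loose steel forceps lying flat, 131x16x9 mm, origin under its centre; not to be disturbed
Not all that is in view belongs to the job. Of the things that look like the part that bears cover, the largest one is meant.

How it is judged:
By the outcome, as a careful person would: the job done as asked, in the order asked, and still so for the second after the job is handed in, with the robot touching nothing.
It also fails if it takes over 64 s, if anything falls off the work surface, if the arm or the gripper's body presses on something with over 40 N, if the wrist force passes 120 N, or if a joint passes its speed limit or range.

## Robot

A 6-joint arm with a two-finger parallel gripper is mounted at the origin on a cart in front of the work surface, level with it; the furniture and walls round the work are solid. World frame = base frame: x ahead of the robot, y to its left, z up, the work surface at z = 0. Lengths are in m, angles in rad, forces in N, time in s.
With the tool pointing down it reaches from about 0.375 to 0.9 m from the base axis. Payload 3.1 kg.
Tool frame: the origin (TCP) lies where the fingers leave the gripper's body, on its centre line; the fingertips stand 70 mm ahead of it and the grasp point (between the pads) lies 51 mm ahead of it; z points along the fingers, y is the line along which they close (so a half turn about z gives the same grasp; the last joint's range is limited). The gripper opens to 87 mm and grips with 3 to 60 N. Pads are 19 mm wide; open, the fingers measure 117 mm over their backs; the gripper's body (75 mm by 190 mm) begins 51 mm behind the grasp point.
Start: joints at [1.048, 0.527, 1.433, -0, 1.181, -0.178], TCP at [0.211, 0.588, 0.292] pointing down, gripper open.
Joint ranges: [-3.08, 3.08], [-0.75, 2.2], [0.22, 2.44], [-1.43, 4.57], [0, 2.65], [-2.85, 2.85]. Speed limits (rad/s): [2.79, 2.79, 3.14, 3.14, 3.14, 3.14].

## Interface

Orientations are given as a unit quaternion [x, y, z, w].
In Python, from rig import robot gives the robot as it stands.
- The arm moves only by the tool send_rows, never from a script. Its argument "deltas" is text: rows parted by semicolons, each of 7 numbers parted by spaces: the shift along the tool's x, y, z in mm, then the turn, a rotation vector about the tool's x, y, z in degrees, then the opening, from 0 (shut) to 1 (fully open). A call has 1 to 10 rows; each row shifts and turns the commanded pose from where the row before left it, along the tool's axes as they then stand; what a row does not reach is not made up. A row lasts 1/8 s, in which the tool goes at most 62.5 mm and 10.7 degrees, less where a joint would pass 70% of its speed; a pose out of reach is approached as far as the arm can. A call is refused whole if a number of a shift passes 62.5 or a number of a turn 10.7, either way. A call with a gripper value outside its range is refused whole. The fingers move at their own pace and stop on an object; "newtons" is the grip in N (left out, the last holds). Time passes only in rows, so rows that do not move let the fingers close. It gives the time, the measured TCP pose, the force, the opening and the grip force at its end, in the units of the state.
- robot.get_obs(): the state, without advancing time (a new reading comes with each control period).
- robot.camera(name): name is "scene" or "top"; returns a dict with "image" (400x640x3 uint8, red, green, blue), "depth" (400x640 float32, m along the optical axis (not along the pixel's ray), 0 where there is no reading), "fovy" (degrees; the focal length in pixels is half the picture's height over the tangent of half this angle, whatever the lens; pixels are square), "cx", "cy" (the principal point, pixels), "rvec" (rotation vector, rad) and "tvec" (3), from world to camera coordinates, as OpenCV has them. Camera axes: x right, y down, z forward; pixel columns grow to the right and rows downward; lengths in m; the calibration is good to about 2 mm. A picture is of the moment at which its call begins.
- robot.hand_in(): hands the job in; it is judged then, once.
Trained networks look in the newest picture that a camera, given by its name, has taken for a name from the list of things; names that differ only in an ending like _2 or _b are one class to them, and where a whole thing is asked for, a point or a joint stands for the part that bears it (a point fixed in the world has none). Each returns a list of dicts, best first, with "p" (0 to 1); they miss things now and then, are a little off and sometimes report something else, mostly with a low value. They report only what shows in the picture. A call takes as long as a camera call. They do not tell look-alikes from the thing itself.
- robot.find_in(camera, thing): "box" ([left, top, right, bottom] in pixels, round what is visible of it).
- robot.cut_out(camera, thing): "region" (400x640 bool, what is visible of it) and "box" ([left, top, right, bottom] in pixels, round what is visible of it).
The state is a dict: "time": time; "q": joint angles; "joint_velocities": joint speeds; "joint_torque": joint torques, N m; "position": TCP position; "tool_rot": TCP orientation; "ft_force": force on the tool from outside, world axes, zero at the start; "moment": the same for the moment, N m; "grip_width": finger opening in m; "grip_force": force on a finger pad.
Only numpy, scipy, OpenCV 4.12 (cv2) and the standard library are available. Lean on these libraries where they do the work, as an engineer would, in place of code of your own. Each camera call takes 0.05 s, during which the arm holds its last target. There are 200 camera calls.

## Working session

There is one attempt and no reset: what is moved stays moved. The work goes in short steps, Python scripts to look and compute and a tool call to move; the robot and the scene stay as the last step left them, time stands still between calls to the robot, and variables do not carry over. Pictures are saved under pics/ and viewed, at most 10 in all, crops included, and the job is handed in when it is done.

Besides the shell and the picture viewer there is one more tool, called after "Emit:" as name(argument=value, ...), one argument or row to a line, values as JSON. send_rows: Moves the arm, as the interface text tells. Its arguments: {"type":"object","properties":{"deltas":{"type":"string"},"newtons":{"type":"number"}},"required":["deltas"]}

```bash
mkdir -p pics; cat > h.py <<'E'
import numpy as np, cv2
from rig import robot
def P(c,u,v,d=None,z=None):
    f=200/np.tan(np.radians(c["fovy"])/2); R=cv2.Rodrigues(np.array(c["rvec"],float))[0]; t=np.array(c["tvec"],float).ravel()
    r=np.stack([(np.asarray(u)-c["cx"])/f,(np.asarray(v)-c["cy"])/f,np.ones(np.shape(u))],-1)
    if z is None: return (r*np.asarray(d)[...,None]-t)@R
    o=-R.T@t; w=r@R; return o+w*((z-o[2])/w[...,2])[...,None]
E
python3 - <<'E'
from h import *
o=robot.get_obs(); print(o['time'],o['position'],o['tool_rot'],o['ft_force'])
for n in ("top","scene"):
    c=robot.camera(n); cv2.imwrite(f"pics/{n}0.png",c["image"][:,:,::-1])
    for t in ("cover","pad_a","fence_a","hub","cup_red","cup_white","dish","lab_timer","tweezers"):
        for r in robot.cut_out(n,t)[:3]:
            v,u=np.nonzero(r["region"]); d=c["depth"][v,u]; k=d>0
            p=P(c,u[k],v[k],d[k]); 
            if len(p): print(n,t,round(r["p"],2),np.round(r["box"]),np.median(p,0).round(3),p.min(0).round(3),p.max(0).round(3))
E
```

```text
0.0 [0.21092153 0.58770597 0.29126744] [ 1.71562333e-01  9.85172658e-01 -1.02710304e-03 -3.81263279e-04] [ 0.19035237 -0.13586221 -0.9404522 ]
top cover 0.96 [343. 193. 384. 237.] [ 0.484 -0.263  0.115] [ 0.414 -0.351 -0.003] [ 0.563 -0.187  0.149]
top cover 0.87 [446. 205. 479. 239.] [ 0.47  -0.63   0.083] [ 0.411 -0.682 -0.002] [ 0.536 -0.581  0.106]
top cover 0.57 [292. 180. 321. 222.] [ 0.542 -0.062  0.083] [ 0.481 -0.11   0.005] [ 0.614 -0.013  0.107]
top pad_a 0.93 [342. 189. 388. 235.] [ 0.487 -0.265  0.115] [ 0.414 -0.361 -0.005] [ 0.594 -0.187  0.149]
top pad_a 0.81 [293. 184. 322. 217.] [ 0.543 -0.061  0.083] [ 0.481 -0.11  -0.003] [ 0.632 -0.004  0.107]
top pad_a 0.68 [450. 209. 480. 240.] [ 0.469 -0.629  0.083] [ 0.411 -0.688 -0.005] [ 0.539 -0.581  0.106]
top fence_a 0.98 [341. 193. 383. 237.] [ 0.485 -0.263  0.115] [ 0.407 -0.351 -0.003] [ 0.581 -0.187  0.149]
top fence_a 0.88 [293. 181. 320. 216.] [ 0.542 -0.062  0.083] [ 0.481 -0.106 -0.002] [ 0.629 -0.014  0.107]
top fence_a 0.57 [450. 205. 480. 241.] [ 0.47  -0.633  0.083] [ 0.411 -0.721 -0.005] [ 0.544 -0.581  0.10
[... 1871 characters left out ...]
 0.083] [ 0.413 -0.685  0.058] [ 0.53  -0.586  0.106]
scene cup_red 0.75 [195. 177. 214. 194.] [0.391 0.338 0.016] [0.351 0.3   0.003] [0.429 0.379 0.023]
scene cup_red 0.67 [352. 269. 367. 292.] [ 0.388 -0.401  0.068] [ 0.366 -0.423  0.006] [ 0.425 -0.37   0.075]
scene cup_white 0.63 [412. 237. 429. 262.] [ 0.598 -0.48   0.067] [ 0.578 -0.506 -0.001] [ 0.678 -0.425  0.075]
scene dish 0.75 [290. 257. 317. 284.] [ 0.334 -0.226  0.015] [ 0.292 -0.268 -0.004] [ 0.381 -0.177  0.021]
scene lab_timer 0.49 [193. 176. 213. 195.] [0.389 0.339 0.016] [ 0.351  0.3   -0.004] [0.43  0.397 0.023]
scene tweezers 0.47 [371. 276. 385. 299.] [ 0.438 -0.443  0.005] [ 0.417 -0.479 -0.007] [ 0.46  -0.402  0.01 ]
```

View pics/top0.png

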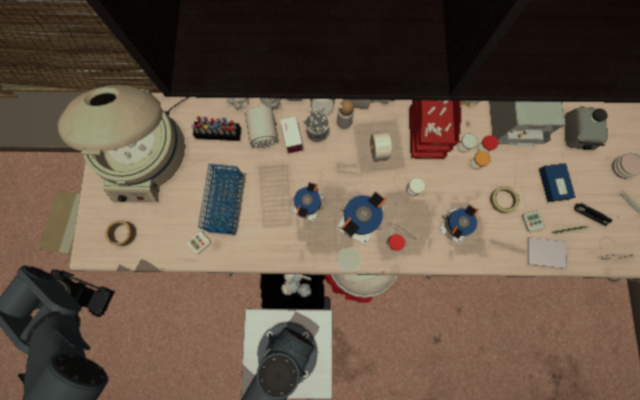

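View pics/scene0.png

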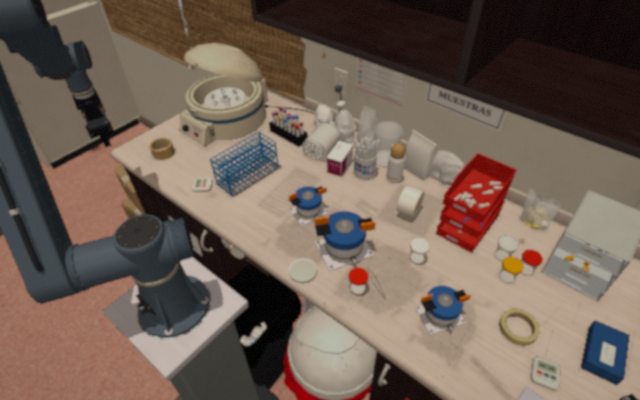

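```bash
python3 - <<'E'
from h import *
ims=[]
for n,b in (("top",(335,180,395,245)),("scene",(305,200,385,270))):
    c=robot.camera(n); im=c["image"]; l,t,r,bt=b
    ims.append(cv2.resize(im[t:bt,l:r,::-1],(390,420),interpolation=cv2.INTER_CUBIC))
    V,U=np.mgrid[t:bt,l:r]; V=V.ravel();U=U.ravel(); p=P(c,U,V,c["depth"][V,U]); rgb=im[V,U].astype(int)
    hsv=cv2.cvtColor(im,cv2.COLOR_RGB2HSV)[V,U].astype(int)
    near=np.hypot(p[:,0]-.485,p[:,1]+.265)<.13
    og=near&(hsv[:,0]<20)&(hsv[:,1]>150)&(p[:,2]>.09)
    bl=near&(hsv[:,0]>100)&(hsv[:,0]<125)&(hsv[:,1]>120)&(p[:,2]>.105)&(p[:,2]<.125)
    dk=near&(hsv[:,2]<60)&(p[:,2]>.1)
    hb=near&(hsv[:,1]<90)&(p[:,2]>.115)&(p[:,2]<.135)&(np.hypot(p[:,0]-.485,p[:,1]+.265)<.045)
    for nm,m in (("orange",og),("blue",bl),("dark",dk),("hub",hb)):
        q=p[m]; print(n,nm,len(q))
        if nm in("orange","dark"):
            s=(q-[.485,-.265,0])@[1,-1,0]
            for g in (q[s>0],q[s<0]): 
                if len(g):
                    print("  ",g.mean(0).round(3),np.median(g,0).round(3)); print("    ",(g[:,:3]*1000).round().astype(int).tolist()[:45])
        else: print("  ",q.mean(0).round(3),q.min(0).round(3),q.max(0).round(3))
cv2.imwrite("pics/crop.png",np.hstack(ims))
E
```

```text
top orange 55
   [ 0.524 -0.324  0.133] [ 0.524 -0.324  0.139]
     [[540, -335, 122], [535, -335, 146], [537, -339, 138], [538, -333, 113], [531, -330, 149], [531, -334, 149], [534, -329, 117], [528, -328, 144], [529, -332, 139], [530, -325, 119], [524, -324, 145], [525, -328, 140], [527, -322, 112], [527, -325, 114], [521, -324, 144], [521, -327, 144], [523, -318, 117], [523, -321, 115], [517, -320, 145], [518, -324, 141], [519, -317, 119], [515, -317, 140], [514, -320, 144], [515, -314, 117], [509, -313, 147], [509, -316, 148], [510, -312, 126], [508, -314, 137]]
   [ 0.45  -0.203  0.133] [ 0.45  -0.204  0.14 ]
     [[462, -211, 148], [463, -215, 144], [459, -208, 142], [460, -211, 141], [464, -217, 114], [455, -204, 145], [456, -208, 144], [461, -214, 111], [453, -201, 139], [453, -205, 140], [455, -209, 124], [456, -213, 121], [449, -201, 143], [450, -205, 135], [452, -210, 121], [445, -197, 143], [446, -201, 139], [449, -206, 114], [442, -194, 142], [441, -197, 143], [446, -203, 112], [437, -190, 147], [438, -194, 144], [443, -200, 112], [434, -190, 146], [438, -196, 116], [435
[... 4476 characters left out ...]
], [444, -211, 116], [446, -214, 117], [448, -215, 116], [449, -219, 117], [451, -221, 117], [451, -226, 121], [456, -226, 117], [455, -230, 120], [433, -204, 117], [434, -207, 118], [436, -210, 118], [439, -211, 116], [440, -214, 117], [444, -215, 115], [444, -219, 118], [447, -221, 116], [446, -226, 121], [449, -227, 119], [452, -229, 118], [455, -231, 116], [429, -207, 117], [433, -208, 114], [435, -210, 114], [437, -213, 114], [435, -219, 121], [442, -217, 113], [441, -222, 117], [442, -225, 119], [446, -225, 115], [448, -228, 116], [448, -232, 118], [450, -234, 118], [428, -208, 115], [430, -214, 116]]
scene hub 209
   [ 0.487 -0.271  0.122] [ 0.459 -0.297  0.115] [ 0.519 -0.241  0.13 ]
```

View pics/crop.png

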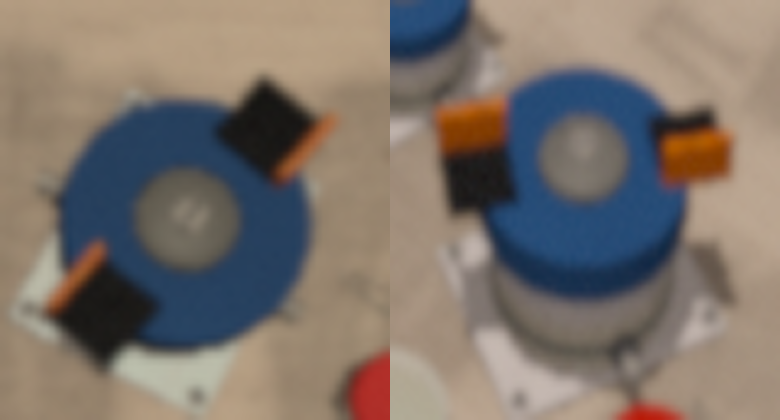

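```bash
cat >> h.py <<'E'
def rows(p,yaw,wps,opening=0):
    """p (m), yaw = angle of tool y axis; wps: list of (x,y,z,yaw). prints tool-frame rows, carrying rounding error"""
    p=np.array(p,float); out=[]
    for x,y,z,w in wps:
        d=(np.array([x,y,z])-p)*1000
        xa=np.array([-np.sin(yaw),np.cos(yaw)]); ya=np.array([np.cos(yaw),np.sin(yaw)])
        s=np.round([xa@d[:2],ya@d[:2],-d[2]],1); t=round(np.degrees(yaw-w),1)
        out.append("%g %g %g 0 0 %g %g"%(*s,t,opening))
        p[:2]+=(xa*s[0]+ya*s[1])/1000; p[2]-=s[2]/1000; yaw-=np.radians(t)
    print("; ".join(out))
def state():
    o=robot.get_obs(); x,y,z,w=o['tool_rot']; yaw=np.arctan2(y*y-x*x,2*x*y)
    return o,np.array(o['position']),yaw
AX=np.array([.487,-.2645]); 
def tip(wing,off,r=.068):  # point on pad; off = m toward the fence; wing angle
    return AX+r*np.array([np.cos(wing),np.sin(wing)])+off*np.array([np.sin(wing),-np.cos(wing)])
E
python3 - <<'E'
from h import *
o,p,yaw=state(); print(p,yaw)
t=tip(2.444,.005); print(t)
a0,r0=np.arctan2(p[1],p[0]),np.hypot(*p[:2]); a1,r1=np.arctan2(t[1],t[0]),np.hypot(*t)
w=[]
for s in np.linspace(0,1,21)[1:]:
    a=a0+s*(a1-a0); r=r0+s*(r1-r0); w.append((r*np.cos(a),r*np.sin(a),p[2]+s*(.25-p[2]) if s>.7 else p[2],yaw+s*(2.444-np.pi-yaw)))
rows(p,yaw,w)
E
```

```text
[0.21121364 0.5881949  0.29225658] 1.2260098320906647
[ 0.4380973  -0.21698657]
-52 -9 -0 0 0 5.5 0; -51.6 -8.4 -0 0 0 5.5 0; -51.1 -7.7 -0 0 0 5.5 0; -50.6 -7.2 -0 0 0 5.5 0; -50.1 -6.5 -0 0 0 5.6 0; -49.7 -5.9 -0 0 0 5.5 0; -49.1 -5.4 -0 0 0 5.5 0; -48.6 -4.7 -0 0 0 5.5 0; -48.1 -4.3 -0 0 0 5.5 0; -47.6 -3.7 -0 0 0 5.5 0; -47 -3.2 -0 0 0 5.5 0; -46.5 -2.7 -0 0 0 5.5 0; -45.9 -2.3 -0 0 0 5.5 0; -45.4 -1.7 29.6 0 0 5.6 0; -44.9 -1.2 2.1 0 0 5.5 0; -44.3 -0.8 2.1 0 0 5.5 0; -43.7 -0.3 2.1 0 0 5.5 0; -43.2 0.1 2.1 0 0 5.5 0; -42.6 0.5 2.1 0 0 5.5 0; -42 0.9 2.2 0 0 5.5 0
```

Emit:
send_rows(
  deltas="-52 -9 0 0 0 5.5 0; -52 -8 0 0 0 5.5 0; -51 -8 0 0 0 5.5 0; -51 -7 0 0 0 5.5 0; -50 -7 0 0 0 5.5 0; -50 -6 0 0 0 5.5 0; -49 -5 0 0 0 5.5 0; -49 -5 0 0 0 5.5 0; -48 -4 0 0 0 5.5 0; -48 -4 0 0 0 5.5 0",
  newtons=20,
)

```text
time: 2.35
position: [0.5186, 0.2057, 0.2924]
tool_rot: [0.608, 0.794, 0.0, 0.0]
ft_force: [0.2, 0.9, -0.2]
grip_width: 0.0015
grip_force: 0.0
```

Emit:
send_rows(
  deltas="-47 -3 0 0 0 5.5 0; -46 -3 0 0 0 5.5 0; -46 -2 0 0 0 5.5 0; -45 -2 0 0 0 5.5 0; -45 -1 0 0 0 5.5 0; -44 -1 0 0 0 5.5 0; -44 0 5 0 0 5.5 0; -43 0 10 0 0 5.5 0; -43 0 10 0 0 5.5 0; -42 1 10 0 0 5.5 0",
)

```text
time: 3.6
position: [0.4395, -0.219, 0.2572]
tool_rot: [0.906, 0.423, 0.0, 0.001]
ft_force: [0.6, -0.6, 0.0]
grip_width: 0.0004
grip_force: 0.0
```

```bash
python3 - <<'E'
from h import *
c=robot.camera("top"); cc=robot.camera("scene")
cv2.imwrite("pics/near.png",np.hstack([cv2.resize(c["image"][165:255,320:410,::-1],(400,400)),cv2.resize(cc["image"][180:280,290:390,::-1],(400,400))]))
o,p,yaw=state(); print(o['time'],p,yaw,o['tool_rot'],o['ft_force'],o['grip_width'],o['q'])
t=tip(2.444,.005); rows(p,yaw,[(*t,.205,2.444-np.pi)])
E
```

```text
3.7 [ 0.43819214 -0.22018498  0.25651154] -0.6992949654724508 [ 9.06553092e-01  4.22090889e-01 -7.93184239e-04 -3.78288405e-04] [-0.35358238  0.44349059  0.28291208] 0.000499117897767687 [-6.93409165e-01  4.00601814e-01  1.80183637e+00 -1.37496857e-03
  9.40516948e-01  6.69692318e-03]
2.4 -2.1 51.5 0 0 -0.1 0
```

View pics/near.png

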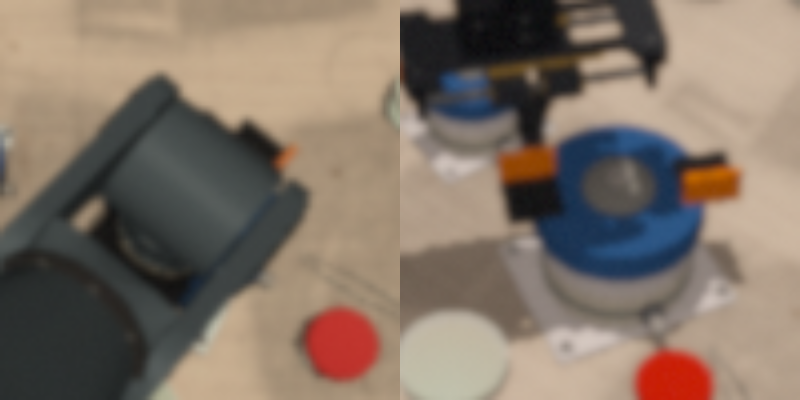

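Emit:
send_rows(
  deltas="2 -2 20 0 0 0 0; 0 0 20 0 0 0 0; 0 0 12 0 0 0 0; 0 0 8 0 0 0 0; 0 0 0 0 0 0 0; 0 0 2 0 0 0 0; 0 0 2 0 0 0 0; 0 0 0 0 0 0 0",
)

```text
time: 4.7
position: [0.4397, -0.2147, 0.1934]
tool_rot: [0.905, 0.425, 0.0, 0.0]
ft_force: [-0.3, -0.3, -0.6]
grip_width: 0.0006
grip_force: 0.0
```

```bash
python3 - <<'E'
from h import *
o,p,yaw=state(); print(o['time'],p,yaw,o['ft_force'])
E
```

```text
4.7 [ 0.43970639 -0.2146889   0.19338344] -0.6939244486164509 [-0.25892686 -0.26209332 -0.60740561]
```

Emit:
send_rows(
  deltas="0 0 2 0 0 0 0; 0 0 2 0 0 0 0; 0 0 1.5 0 0 0 0; 0 0 0 0 0 0 0",
)

```text
time: 5.2
position: [0.4396, -0.2146, 0.1876]
tool_rot: [0.905, 0.425, -0.0, -0.0]
ft_force: [-0.2, -0.1, 0.1]
grip_width: 0.0002
grip_force: 0.0
```

Emit:
send_rows(
  deltas="0 0 1 0 0 0 0; 0 0 1 0 0 0 0; 0 0 0 0 0 0 0; 0 0 0 0 0 0 0",
)

```text
time: 5.7
position: [0.4397, -0.2146, 0.186]
tool_rot: [0.905, 0.425, 0.0, 0.0]
ft_force: [-0.3, 0.4, 3.6]
grip_width: 0.0003
grip_force: 1.9
```

Emit:
send_rows(
  deltas="0 0 1 0 0 0 0; 0 0 1 0 0 0 0; 0 0 0 0 0 0 0; 0 0 0 0 0 0 0",
)

```text
time: 6.2
position: [0.4397, -0.2146, 0.1838]
tool_rot: [0.905, 0.425, -0.0, -0.0]
ft_force: [0.3, 0.9, 4.2]
grip_width: 0.0005
grip_force: 2.5
```

Emit:
send_rows(
  deltas="0 0 1 0 0 0 0; 0 0 0.7 0 0 0 0; 0 0 0 0 0 0 0; 0 0 0 0 0 0 0",
)

```text
time: 6.7
position: [0.4396, -0.2145, 0.1835]
tool_rot: [0.905, 0.425, 0.0, 0.0]
ft_force: [-2.5, 3.0, 16.1]
grip_width: 0.0003
grip_force: 8.4
```

Emit:
send_rows(
  deltas="0 0 -0.6 0 0 0 0; 2 0 0 0 0 0 0; 2 0.1 0 0 0 0 0; 0 0 0 0 0 0 0",
)

```text
time: 7.2
position: [0.4421, -0.2123, 0.1835]
tool_rot: [0.905, 0.425, -0.001, 0.001]
ft_force: [-3.0, -1.3, 11.2]
grip_width: 0.0005
grip_force: 5.6
```

Emit:
send_rows(
  deltas="3.6 0.7 0 0 0 3 0; 3.6 0.7 0 0 0 3 0; 3.6 0.7 0 0 0 3 0; 0 0 0 0 0 0 0; 0 0 0 0 0 0 0",
)

```text
time: 7.82
position: [0.451, -0.2055, 0.1835]
tool_rot: [0.936, 0.352, -0.0, 0.0]
ft_force: [-3.7, -0.5, 10.5]
grip_width: 0.0007
grip_force: 5.6
```

```bash
cat > s.py <<'E'
from h import *
o,p,yaw=state(); d=p[:2]-AX; th=np.arctan2(d[1],d[0]); w=yaw+np.pi
ya=np.array([np.cos(yaw),np.sin(yaw)]); xa=np.array([-ya[1],ya[0]]); f=np.array(o['ft_force'])
print("t %.2f r=%.1f turned(yaw) %.3f e=%.1f inward=%.1f z=%.4f Fx(tan) %.1f Fy %.1f Fz %.1f q6 %.2f"%(o['time'],1e3*np.hypot(*d),2.444-w,d@xa*1e3,-d@ya*1e3,p[2],f[:2]@xa,f[:2]@ya,f[2],o['q'][5]))
E
python3 s.py
```

```text
t 7.83 r=69.1 turned(yaw) 0.153 e=11.9 inward=68.1 z=0.1835 Fx(tan) -3.1 Fy -2.1 Fz 10.5 q6 0.20
```

Emit:
send_rows(
  deltas="2.4 0.45 0 0 0 2 0; 2.4 0.45 0 0 0 2 0; 0 0 0 0 0 0 0",
)

```text
time: 8.2
position: [0.4552, -0.203, 0.1834]
tool_rot: [0.948, 0.32, -0.0, 0.0]
ft_force: [-2.1, 0.6, 11.5]
grip_width: 0.0008
grip_force: 5.7
```

Emit:
send_rows(
  deltas="2.4 0.45 0 0 0 2 0; 2.4 0.45 0 0 0 2 0; 0 0 0 0 0 0 0",
)

```text
time: 8.57
position: [0.4595, -0.2008, 0.1834]
tool_rot: [0.958, 0.286, -0.0, 0.0]
ft_force: [-3.6, 0.4, 10.9]
grip_width: 0.0007
grip_force: 5.6
```

```bash
python3 s.py
```

```text
t 8.57 r=69.3 turned(yaw) 0.293 e=12.0 inward=68.3 z=0.1834 Fx(tan) -2.8 Fy -2.3 Fz 10.9 q6 0.36
```

Now into the slot range; smaller bites.

Emit:
send_rows(
  deltas="2.4 0.45 0 0 0 2 0; 1.2 0.2 0 0 0 1 0; 0 0 0 0 0 0 0",
)

```text
time: 8.95
position: [0.4628, -0.1994, 0.1834]
tool_rot: [0.965, 0.261, -0.0, 0.0]
ft_force: [-3.8, 0.3, 11.3]
grip_width: 0.0004
grip_force: 5.6
```

Emit:
send_rows(
  deltas="2.4 0.45 0 0 0 2 0; 1.2 0.2 0 0 0 1 0; 0 0 0 0 0 0 0",
)

```text
time: 9.32
position: [0.4662, -0.1981, 0.1834]
tool_rot: [0.972, 0.236, -0.001, 0.0]
ft_force: [-3.1, 0.4, 11.1]
grip_width: 0.0008
grip_force: 5.6
```

```bash
python3 s.py
```

```text
t 9.32 r=69.6 turned(yaw) 0.397 e=12.0 inward=68.5 z=0.1834 Fx(tan) -2.5 Fy -1.8 Fz 11.1 q6 0.47
```

Emit:
send_rows(
  deltas="2.4 0.5 0 0 0 2 0; 1.2 0.25 0 0 0 1 0; 0 0 0 0 0 0 0",
)

```text
time: 9.7
position: [0.4697, -0.197, 0.1834]
tool_rot: [0.978, 0.21, -0.001, -0.0]
ft_force: [-3.9, 0.5, 11.3]
grip_width: 0.0002
grip_force: 5.7
```

Emit:
send_rows(
  deltas="2.4 0.5 0 0 0 2 0; 1.2 0.25 0 0 0 1 0; 0 0 0 0 0 0 0",
)

```text
time: 10.07
position: [0.4733, -0.1961, 0.1834]
tool_rot: [0.983, 0.185, -0.001, -0.0]
ft_force: [-3.1, 1.0, 11.0]
grip_width: 0.0006
grip_force: 5.7
```

```bash
python3 s.py
```

```text
t 10.07 r=69.8 turned(yaw) 0.502 e=12.0 inward=68.7 z=0.1834 Fx(tan) -2.5 Fy -2.0 Fz 11.0 q6 0.59
```

Emit:
send_rows(
  deltas="2.4 0.5 0 0 0 2 0; 1.2 0.25 0 0 0 1 0; 0 0 0 0 0 0 0",
)

```text
time: 10.45
position: [0.4768, -0.1954, 0.1833]
tool_rot: [0.987, 0.159, -0.001, -0.0]
ft_force: [-3.9, 1.6, 10.2]
grip_width: 0.0008
grip_force: 5.7
```

Emit:
send_rows(
  deltas="2.4 0.5 0 0 0 2 0; 1.2 0.25 0 0 0 1 0; 0 0 0 0 0 0 0",
)

```text
time: 10.82
position: [0.4805, -0.1948, 0.1833]
tool_rot: [0.991, 0.133, -0.001, -0.001]
ft_force: [-3.4, 2.1, 11.6]
grip_width: 0.0005
grip_force: 5.6
```

```bash
python3 s.py
```

```text
t 10.82 r=70.0 turned(yaw) 0.607 e=12.0 inward=68.9 z=0.1833 Fx(tan) -2.8 Fy -2.9 Fz 11.6 q6 0.70
```

Emit:
send_rows(
  deltas="2.4 0.6 0 0 0 2 0; 1.2 0.3 0 0 0 1 0; 0 0 0 0 0 0 0",
)

```text
time: 11.2
position: [0.484, -0.1945, 0.1832]
tool_rot: [0.994, 0.107, -0.001, -0.001]
ft_force: [-2.9, 1.9, 9.9]
grip_width: 0.0007
grip_force: 5.5
```

Emit:
send_rows(
  deltas="2.4 0.6 0 0 0 2 0; 1.2 0.3 0 0 0 1 0; 0 0 0 0 0 0 0",
)

```text
time: 11.58
position: [0.4878, -0.1944, 0.1829]
tool_rot: [0.997, 0.08, -0.001, -0.001]
ft_force: [-2.4, 3.1, 8.5]
grip_width: 0.0002
grip_force: 4.3
```

```bash
python3 s.py
```

```text
t 11.57 r=70.1 turned(yaw) 0.712 e=12.1 inward=69.0 z=0.1829 Fx(tan) -1.8 Fy -3.5 Fz 8.5 q6 0.82
```

Emit:
send_rows(
  deltas="0 0 0.5 0 0 0 0; 0 0 0.5 0 0 0 0; 0 0 0 0 0 0 0; 0 0 0 0 0 0 0",
)

```text
time: 12.08
position: [0.4884, -0.1944, 0.1818]
tool_rot: [0.997, 0.08, -0.0, -0.001]
ft_force: [0.5, 4.3, 7.6]
grip_width: 0.0005
grip_force: 3.5
```

```bash
python3 s.py
```

```text
t 12.07 r=70.1 turned(yaw) 0.713 e=12.6 inward=68.9 z=0.1818 Fx(tan) 1.2 Fy -4.1 Fz 7.6 q6 0.82
```

Emit:
send_rows(
  deltas="0 0 1.5 0 0 0 0; 0 0 1.5 0 0 0 0; 0 0 1 0 0 0 0; 0 0 0 0 0 0 0",
)

```text
time: 12.58
position: [0.4889, -0.1945, 0.178]
tool_rot: [0.997, 0.08, 0.001, -0.001]
ft_force: [0.5, 3.9, 7.7]
grip_width: 0.0004
grip_force: 3.8
```

```bash
python3 s.py
```

```text
t 12.57 r=70.0 turned(yaw) 0.713 e=13.0 inward=68.8 z=0.1780 Fx(tan) 1.1 Fy -3.8 Fz 7.7 q6 0.82
```

Emit:
send_rows(
  deltas="0 0 1.5 0 0 0 0; 0 0 1.5 0 0 0 0; 0 0 1.5 0 0 0 0; 0 0 1.5 0 0 0 0; 0 0 1 0 0 0 0; 0 0 0 0 0 0 0",
)

```text
time: 13.32
position: [0.489, -0.1944, 0.1713]
tool_rot: [0.997, 0.08, 0.001, -0.001]
ft_force: [0.8, 5.1, 9.7]
grip_width: 0.0002
grip_force: 5.0
```

```bash
python3 s.py
```

```text
t 13.32 r=70.1 turned(yaw) 0.713 e=13.1 inward=68.9 z=0.1713 Fx(tan) 1.6 Fy -4.9 Fz 9.7 q6 0.82
```

Emit:
send_rows(
  deltas="0 -0.3 0.7 0 0 0 0; 2.4 0.4 0.3 0 0 2 0; 2.4 0.4 0 0 0 2 0; 2.4 0.4 0 0 0 2 0; 0 0 0 0 0 0 0",
)

```text
time: 13.95
position: [0.4961, -0.1947, 0.1702]
tool_rot: [1.0, 0.028, 0.0, -0.001]
ft_force: [0.2, 3.8, 9.5]
grip_width: 0.0004
grip_force: 4.5
```

```bash
python3 s.py
```

```text
t 13.95 r=70.4 turned(yaw) 0.817 e=13.0 inward=69.2 z=0.1702 Fx(tan) 0.4 Fy -3.7 Fz 9.5 q6 0.93
```

Emit:
send_rows(
  deltas="2.4 0.5 0 0 0 2 0; 2.4 0.5 0 0 0 2 0; 2.4 0.5 0 0 0 2 0; 0 0 0 0 0 0 0",
)

```text
time: 14.45
position: [0.5036, -0.1957, 0.1702]
tool_rot: [1.0, -0.025, 0.001, -0.001]
ft_force: [0.9, 4.8, 9.2]
grip_width: 0.0008
grip_force: 4.5
```

```bash
python3 s.py
```

```text
t 14.45 r=70.7 turned(yaw) 0.922 e=13.2 inward=69.5 z=0.1702 Fx(tan) 0.7 Fy -4.8 Fz 9.2 q6 1.04
```

Emit:
send_rows(
  deltas="3.6 0.7 0 0 0 3 0; 3.6 0.7 0 0 0 3 0; 3.6 0.7 0 0 0 3 0; 3.6 0.7 0 0 0 3 0; 0 0 0 0 0 0 0",
)

```text
time: 15.08
position: [0.5182, -0.2003, 0.1704]
tool_rot: [0.992, -0.129, 0.001, -0.001]
ft_force: [1.6, 6.0, 9.5]
grip_width: 0.0005
grip_force: 4.5
```

```bash
python3 s.py
```

```text
t 15.07 r=71.4 turned(yaw) 1.132 e=13.7 inward=70.0 z=0.1704 Fx(tan) 0.0 Fy -6.2 Fz 9.5 q6 1.26
```

Emit:
send_rows(
  deltas="3.6 0.3 0 0 0 3 0; 3.6 0.4 0 0 0 3 0; 3.6 0.5 0 0 0 3 0; 0 0 0 0 0 0 0",
)

```text
time: 15.58
position: [0.5284, -0.2056, 0.1706]
tool_rot: [0.978, -0.206, 0.002, -0.0]
ft_force: [1.2, 3.2, 9.1]
grip_width: 0.0006
grip_force: 4.4
```

```bash
python3 s.py
```

```text
t 15.57 r=72.0 turned(yaw) 1.289 e=14.1 inward=70.6 z=0.1706 Fx(tan) -0.2 Fy -3.4 Fz 9.1 q6 1.42
```

Emit:
send_rows(
  deltas="2.4 0.3 0.2 0 0 2 0; 2.4 0.3 0.2 0 0 2 0; 2.4 0.3 0 0 0 2 0; 0 0 0 0 0 0 0",
)

```text
time: 16.08
position: [0.5345, -0.2098, 0.1703]
tool_rot: [0.966, -0.257, 0.002, -0.0]
ft_force: [1.6, 3.2, 9.0]
grip_width: 0.0004
grip_force: 4.5
```

```bash
python3 s.py
```

```text
t 16.07 r=72.5 turned(yaw) 1.394 e=14.0 inward=71.1 z=0.1703 Fx(tan) -0.2 Fy -3.6 Fz 9.0 q6 1.52
```

Emit:
send_rows(
  deltas="2.4 0.3 0 0 0 2 0; 1.2 0.2 0 0 0 1 0; 0 0 0 0 0 0 0",
)

```text
time: 16.45
position: [0.5372, -0.2121, 0.1704]
tool_rot: [0.959, -0.282, 0.002, -0.0]
ft_force: [1.4, 2.9, 8.9]
grip_width: 0.0006
grip_force: 4.5
```

```bash
python3 s.py
```

```text
t 16.45 r=72.6 turned(yaw) 1.446 e=13.8 inward=71.3 z=0.1704 Fx(tan) -0.4 Fy -3.2 Fz 8.9 q6 1.57
```

Emit:
send_rows(
  deltas="2.4 0.4 0 0 0 2 0; 0 0 0 0 0 0 0",
)

```text
time: 16.7
position: [0.5392, -0.2138, 0.1704]
tool_rot: [0.954, -0.299, 0.002, -0.0]
ft_force: [0.4, 3.2, 9.0]
grip_width: 0.0005
grip_force: 4.5
```

Emit:
send_rows(
  deltas="2.4 0.4 0 0 0 2 0; 0 0 0 0 0 0 0",
)

```text
time: 16.95
position: [0.5405, -0.2151, 0.1703]
tool_rot: [0.949, -0.316, 0.001, -0.001]
ft_force: [0.3, 3.3, 9.1]
grip_width: 0.0005
grip_force: 4.7
```

```bash
python3 s.py
```

```text
t 16.95 r=72.8 turned(yaw) 1.516 e=13.3 inward=71.6 z=0.1703 Fx(tan) -1.7 Fy -2.8 Fz 9.1 q6 1.64
```

Emit:
send_rows(
  deltas="2.4 0.3 0 0 0 1.5 0; 0 0 0 0 0 0 0",
)

```text
time: 17.2
position: [0.5411, -0.2158, 0.1702]
tool_rot: [0.945, -0.328, -0.0, -0.001]
ft_force: [-0.8, 4.8, 11.1]
grip_width: 0.0003
grip_force: 5.6
```

```bash
python3 s.py
```

```text
t 17.20 r=72.8 turned(yaw) 1.542 e=12.3 inward=71.7 z=0.1702 Fx(tan) -3.6 Fy -3.3 Fz 11.1 q6 1.67
```

Emit:
send_rows(
  deltas="1.5 0 0 0 0 0 0; 1.5 0 0 0 0 0 0; 0 0 0 0 0 0 0; 0 0 0 0 0 0 0",
)

```text
time: 17.7
position: [0.5417, -0.2163, 0.1699]
tool_rot: [0.945, -0.328, -0.003, -0.002]
ft_force: [-2.9, 6.8, 13.4]
grip_width: 0.0005
grip_force: 6.7
```

```bash
python3 s.py
```

```text
t 17.70 r=72.9 turned(yaw) 1.541 e=13.1 inward=71.8 z=0.1699 Fx(tan) -6.5 Fy -3.5 Fz 13.4 q6 1.66
```

Emit:
send_rows(
  deltas="0 0 -1.5 0 0 0 0; 0 0 -1.5 0 0 0 0; 0 0 -1.5 0 0 0 0; 0 0 0 0 0 0 0",
)

```text
time: 18.2
position: [0.5428, -0.2182, 0.1735]
tool_rot: [0.945, -0.328, -0.001, -0.001]
ft_force: [-2.8, 4.4, 4.7]
grip_width: 0.0005
grip_force: 3.1
```

```bash
python3 s.py
```

```text
t 18.20 r=72.5 turned(yaw) 1.541 e=15.1 inward=70.9 z=0.1735 Fx(tan) -4.9 Fy -1.7 Fz 4.7 q6 1.66
```

Emit:
send_rows(
  deltas="0 0 -1.5 0 0 0 0; 0 0 -1.5 0 0 0 0; 0 0 0 0 0 0 0",
)

```text
time: 18.58
position: [0.5427, -0.2183, 0.1764]
tool_rot: [0.945, -0.328, -0.001, -0.0]
ft_force: [-3.3, 5.1, 3.0]
grip_width: 0.0007
grip_force: 3.8
```

```bash
python3 s.py
```

```text
t 18.57 r=72.4 turned(yaw) 1.541 e=15.2 inward=70.8 z=0.1764 Fx(tan) -5.7 Fy -1.9 Fz 3.0 q6 1.66
```

Emit:
send_rows(
  deltas="0 0 -1.5 0 0 0 0; 0 0 -1 0 0 0 0; 0 0 0 0 0 0 0",
)

```text
time: 18.95
position: [0.5425, -0.2186, 0.1784]
tool_rot: [0.945, -0.328, -0.001, -0.0]
ft_force: [-3.2, 3.5, -4.4]
grip_width: 0.0004
grip_force: 2.5
```

```bash
python3 s.py; python3 - <<'E'
from h import *
c=robot.camera("scene"); cv2.imwrite("pics/lock.png",cv2.resize(c["image"][180:280,290:390,::-1],(600,600),interpolation=cv2.INTER_CUBIC))
E
```

```text
t 18.95 r=72.0 turned(yaw) 1.541 e=15.1 inward=70.4 z=0.1784 Fx(tan) -4.7 Fy -0.8 Fz -4.4 q6 1.66
```

View pics/lock.png

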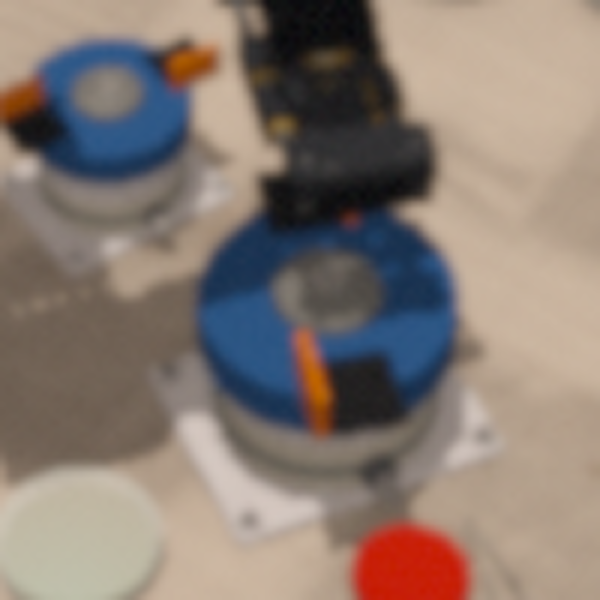

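Emit:
send_rows(
  deltas="-3 0 0 0 0 0 0; -4 0 0 0 0 0 0; -4 0 0 0 0 0 0; 0 0 0 0 0 0 0; 0 0 -10 0 0 0 0; 0 0 -25 0 0 0 0; 0 0 -40 0 0 0 0; 0 0 -50 0 0 0 0; 0 0 0 0 0 0 0",
)

```text
time: 20.12
position: [0.5371, -0.2135, 0.3096]
tool_rot: [0.945, -0.328, 0.006, 0.001]
ft_force: [-0.3, 0.5, -0.0]
grip_width: 0.0004
grip_force: 0.0
```

```bash
python3 s.py; python3 - <<'E'
from h import *
for n,b in (("top",(335,180,395,245)),("scene",(305,200,385,270))):
    c=robot.camera(n); im=c["image"]; l,t,r,bt=b
    V,U=np.mgrid[t:bt,l:r]; V=V.ravel();U=U.ravel(); p=P(c,U,V,c["depth"][V,U])
    hsv=cv2.cvtColor(im,cv2.COLOR_RGB2HSV)[V,U].astype(int); rr=np.hypot(p[:,0]-.487,p[:,1]+.266)
    bl=(rr<.062)&(hsv[:,0]>100)&(hsv[:,0]<125)&(hsv[:,1]>120)&(p[:,2]<.13)&(p[:,2]>.09)
    og=(rr<.13)&(hsv[:,0]<20)&(hsv[:,1]>150)&(p[:,2]>.085)&(p[:,2]<.15); dk=(rr<.1)&(rr>.05)&(hsv[:,2]<50)&(p[:,2]>.09)&(p[:,2]<.125)
    print(n,"blue z",np.median(p[bl,2]).round(4),bl.sum())
    for nm,m in(("o",og),("d",dk)):
        for s in (1,-1):
            g=p[m&(s*(p[:,0]-.487)>0)]
            if len(g): print(nm,len(g),np.median(g,0).round(3))
    cv2.imwrite(f"pics/e_{n}.png",im[:,:,::-1])
E
```

```text
t 20.12 r=71.5 turned(yaw) 1.541 e=7.8 inward=71.1 z=0.3096 Fx(tan) -0.5 Fy -0.3 Fz -0.0 q6 1.67
top blue z 0.1033 259
o 41 [ 0.427 -0.303  0.13 ]
d 76 [ 0.446 -0.32   0.107]
scene blue z 0.1033 536
o 37 [ 0.546 -0.235  0.112]
o 57 [ 0.424 -0.314  0.125]
d 81 [ 0.533 -0.217  0.107]
d 99 [ 0.445 -0.325  0.107]
```

```bash
python3 -c "
from h import *
print(robot.hand_in())"
```

```text
the job is handed in; nothing more can be done
None
```

The cover is locked: the lugs dropped in about 0.71 rad clockwise of the start. I then turned it on to the stop, and it rose into its notch about 10 mm below its unlocked height. The arm was clear of everything when I handed the job in. I did not re-measure the cups, dish, timer and forceps at the end, but nothing was moved near them.

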